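# Calibrate the touch screen of a tasting booth with its stylus

### The arm

A 7-joint arm with a two-finger parallel gripper is mounted at the origin on the work surface. World frame = base frame: x ahead of the robot, y to its left, z up, the work surface at z = 0. Lengths are in mm, angles in rad, forces in N, time in s.
With the tool pointing down it reaches from about 400 to 850 mm from the base axis. Payload 10.4 kg.
Tool frame: the origin (TCP) lies at the very end of the fingers, on their centre line; the grasp point (between the pads) lies 19 mm behind it (robot.tcp_to_grasp is the distance from the TCP to the grasp point, in mm); z points along the fingers, y is the direction in which the jaws open and shut (so a half turn about z gives the same grasp; the last joint's range is limited). The gripper opens to 85 mm and grips with 20 to 120 N. Pads are 22 mm wide; open, the fingers measure 114 mm over their backs; the gripper's body (76 mm by 85 mm) begins 54 mm behind the grasp point. The pads swing forward as they close: fully open they stand 13 mm farther back than shut.
Start: joints at [-1.193, 0.332, -0.065, 1.46, 0.022, 1.35, -0.088], TCP at [243.836, 575.495, 231.338] pointing down, gripper open.
Joint ranges: [-2.6, 2.6], [-0.5, 2.12], [-1.47, 1.34], [0.16, 2.42], [-1.27, 4.41], [0.06, 2.06], [-2.6, 2.6]. Speed limits (rad/s): [2.22, 2.22, 2.79, 2.79, 3.14, 3.14, 3.14].

### API

Orientations are given as a rotation vector (axis times angle).
In Python, from station import robot gives the robot as it stands.
- The arm moves only by the tool carry_out, never from a script. Its argument "deltas" is text: rows parted by semicolons, each of 5 numbers parted by spaces: the opening, from 0 (shut) to 1 (fully open), then the shift along the tool's x, y, z in mm, then the turn about the tool's z in degrees. In form: claw tx ty tz yaw; .... A call has 1 to 8 rows; each row is the pose to reach, as a shift and turn from the pose measured when the call began, along the tool's axes at that moment; what a row does not reach only later rows make up. A row lasts 1/10 s, in which the tool goes at most 50 mm and 8.59 degrees, less where a joint would pass 70% of its speed; a pose out of reach is approached as far as the arm can. A call with a gripper value outside its range is refused whole. The fingers move at their own pace and stop on an object; "newtons" is the grip in N (left out, the last holds). Time passes only in rows, so rows that repeat a pose let the fingers close. It gives the time, the measured TCP pose, the force and the opening at its end, in the units of the state.
- robot.read_state(): the state, without advancing time (a new reading comes with each control period).
- robot.get_image(name): name is "scene" or "top" or "wrist"; returns a dict with "pixels" (480x640x3 uint8, blue, green, red), "fov_y" (degrees; the focal length in pixels is half the picture's height over the tangent of half this angle, whatever the lens; pixels are square), "cx", "cy" (the principal point, pixels), "extrinsics" (4x4, takes a point from world to camera coordinates); the wrist camera has in their place "tool_from_camera" (4x4, takes a point from camera to tool coordinates, whose origin is the TCP and whose axes are the flange's). Camera axes: x right, y up, looking along -z (the intrinsics and any distortion apply to the point x, -y, -z); pixel columns grow to the right and rows downward; lengths in mm; the calibration is good to about 2 mm. A picture is of the moment at which its call begins: read the wrist's pose just before it. There is no depth.
- robot.finish_job(): hands the job in, once; it reports no verdict.
Trained networks look in a picture, given as the dict that the camera call returned (one of the last four; its "shot" number tells which), for a name from the list of things; names that differ only in an ending like _2 or _b are one class to them, and where a whole thing is asked for, a point or a joint stands for the part that bears it (a point fixed in the world has none). Each returns a list of dicts, best first, with "p" (0 to 1); they miss things now and then, are a little off and sometimes report something else, mostly with a low value. They report only what shows in the picture. A call takes as long as a camera call. They do not tell look-alikes from the thing itself.
- robot.regions_of(picture, target): "pixels" (480x640 bool, what is visible of it) and "box" ([left, top, width, height] in pixels, round what is visible of it).
The state is a dict: "time": time; "joints": joint angles; "qd": joint speeds; "joint_efforts": joint torques, N m; "eef_pos": TCP position; "orientation": TCP orientation; "wrist_force": force on the tool from outside, world axes, zero at the start; "ft_torque": the same for the moment, N m; "opening": opening from 0.0 (shut) to 1.0 (fully open).
Only numpy, scipy, OpenCV 4.12 (cv2) and the standard library are available. Lean on these libraries where they do the work, as an engineer would, in place of code of your own. Each camera call takes 0.05 s, during which the arm holds its last target.

### The job

Take away the blue glass left standing on the scoring tablet's screen and set it down gently, upright, on the empty cork coaster. Then calibrate the screen: take the stylus from its stand and press its tip lightly, about half a second each, inside the rings of the five crosses, beginning at the corner cross beside the round button, going clockwise round the corners as seen from above, and finishing in the centre. Touch the screen nowhere else and with nothing but the tip, leave the other glasses, the bottle and the tumbler alone, and put the stylus back in its stand, upright and fully home.

Things in the scene. Friction and masses are not known exactly. Their poses are not given: they have to be found in the camera images.
- tablet: Black tablet lying flat, fixed, 230 (x) x 165 (y) x 14 mm, at any yaw, left or right on the table. Origin: centre of its underside, z up. The light-grey screen covers it from x = -79 to 99 mm. On the bare black end at -x sits a round metal button, 16 mm wide, at x = -97.5, y = 52 mm (the 5 tiny dots near the other corner are a microphone).
- screen: The tablet's light-grey screen, rigid, 178 x 149 mm, its surface 14 mm above the table and 2 mm proud of the black case. Origin and axes are the tablet's. It shows five thin dark crosses, 24 mm across, each with a ring of 16 mm diameter round its centre.
- cross1 (a point): Centre of the first cross, on the screen's surface: the corner cross nearest the round button. On the tablet at x = -55, y = 52, z = 14 mm.
- cross2 (a point): Centre of the second cross (next corner clockwise seen from above), on the screen's surface, at x = 75, y = 52, z = 14 mm of the tablet.
- cross3 (a point): Centre of the third cross (next corner clockwise), on the screen's surface, at x = 75, y = -52, z = 14 mm of the tablet.
- cross4 (a point): Centre of the fourth cross (last corner), on the screen's surface, at x = -55, y = -52, z = 14 mm of the tablet.
- cross5 (a point): Centre of the fifth and last cross, in the middle of the screen, on its surface, at x = 10, y = 0, z = 14 mm of the tablet.
- glass: The stray tasting glass, upright on the screen: dark-blue, round, stemless, empty, 60 mm high, about 130 g. Outside diameter 40 mm at the foot, 62 mm from 21 to 36 mm above the foot (a straight band to grip), 51 mm at the rim. Origin: centre of its foot, z up. All three glasses are alike.
- coaster_free: The empty round cork coaster, 84 mm diameter, 3 mm thick, fixed on the table: where the stray glass belongs. Origin: centre of its underside. It is one of three coasters on a white paper placemat, in a triangle, their centres about 104 mm apart.
- glass_a: Tasting glass like the stray one, standing on its own coaster: a bystander. Origin: centre of its foot.
- glass_b: Tasting glass like the stray one, standing on its own coaster: a bystander. Origin: centre of its foot.
- stylus: Grey stylus, 146 mm long, 40 g, standing upright, tip down, in its stand. Origin: at the tip's end, z along the stylus, away from the tip. Round shaft of 9 mm diameter from 6 to 48 mm above the tip, then a black collar of 22 mm diameter and 4 mm thickness (48 to 52 mm above the tip), then the round grip of 12 mm diameter from 52 to 146 mm.
- nib: The stylus's dark rubber tip, 6.8 mm diameter with a rounded end. It is sprung along the stylus: it starts to give at 0.8 N and is pushed in fully, 4 mm, at 2.4 N; beyond that it is rigid. Origin: the tip's end.
- tip (a point): The end of the rubber tip, moves with it.
- collar (a point): On the stylus's axis at the underside of its collar, 48 mm above the tip.
- stand: Stylus stand, fixed, far left or far right: aluminium block 46 x 46 mm, 60 mm high, on a dark base plate 58 x 58 x 6 mm, with one upright hole, 12.6 mm diameter, 55 mm deep, in the middle of its top. The stylus's collar rests on the top; the tip then hangs 12 mm above the table, free. Origin: centre of its underside, z up.
- stand_mouth (a point): Centre of the hole's mouth in the top of the stand, 60 mm above the table.
- bottle: Dark oil bottle with a black cap, bystander, standing upright beside one edge of the tablet, about 25 mm from it, loose: 200 mm high, 54 mm diameter up to 118 mm, then narrowing to a neck of 29 mm diameter from 142 mm up. Origin: centre of its foot.
- tumbler: Light water tumbler, bystander, standing upright at one side of the work, loose: 92 mm high, 52 mm diameter at the foot, 66 mm at the rim. Origin: centre of its foot.
There are look-alikes about, which are no part of the job. There is more than one size of the stylus; the job needs the smallest.

How it is judged (in metres and radians):
On the way, in this order (a step that is already met when the one before it is completed fails the run):
1. the stray glass stands upright on the empty coaster, let go (horizontal distance between glass and coaster_free below 0.02 m and angle between glass's own z axis and vertical below 0.1 rad and z of glass in the frame of coaster_free below 0.006 m and contact force between the fingers and glass below 0.1 N), for 0.2 s.
2. the tip presses on the first cross, inside its ring (within 8 mm of its centre), for 0.3 s (contact force between nib and screen above 0.3 N and distance between tip and cross1 below 0.008 m), for 0.3 s.
3. the tip presses on the second cross, inside its ring (within 8 mm of its centre), for 0.3 s (contact force between nib and screen above 0.3 N and distance between tip and cross2 below 0.008 m), for 0.3 s.
4. the tip presses on the third cross, inside its ring (within 8 mm of its centre), for 0.3 s (contact force between nib and screen above 0.3 N and distance between tip and cross3 below 0.008 m), for 0.3 s.
5. the tip presses on the fourth cross, inside its ring (within 8 mm of its centre), for 0.3 s (contact force between nib and screen above 0.3 N and distance between tip and cross4 below 0.008 m), for 0.3 s.
6. the tip presses on the fifth (centre) cross, inside its ring (within 8 mm of its centre), for 0.3 s (contact force between nib and screen above 0.3 N and distance between tip and cross5 below 0.008 m), for 0.3 s.
At the end, for the whole second after the job is handed in: The stray glass stands upright and at rest on the coaster that was empty, its centre within 20 mm of the coaster's; the stylus is back in its stand, upright (within about 7 degrees), its collar's underside within 6 mm of the hole's mouth, at rest; robot clear of everything (horizontal distance between glass and coaster_free below 0.02 m and angle between glass's own z axis and vertical below 0.1 rad and z of glass in the frame of coaster_free below 0.006 m and linear speed of each of glass, stylus below 0.02 m/s and distance between collar and stand_mouth below 0.006 m and angle between stylus's own z axis and vertical below 0.12 rad); the robot touches nothing.
It fails at once if the tip presses on the screen away from the crosses (more than 12 mm from every cross centre) (contact force between nib and screen above 0.3 N and distance between tip and cross1 above 0.012 m and distance between tip and cross2 above 0.012 m and distance between tip and cross3 above 0.012 m and distance between tip and cross4 above 0.012 m and distance between tip and cross5 above 0.012 m).
It fails at once if the tip is pressed on the screen with more than 10 N (contact force between stylus and screen above 10 N).
It fails at once if the fingers or the arm touch the screen (contact force between any of the fingers, the arm and screen above 0.5 N).
It fails at once if the stray glass is dropped (linear speed of glass above 0.5 m/s and contact force between the fingers and glass below 0.05 N).
It fails at once if another glass, the bottle or the tumbler is pushed more than 15 mm or tipped (distance of any of glass_a, glass_b, bottle, tumbler from where it was at the start of the episode above 0.015 m or angle between any of glass_a, glass_b, bottle, tumbler's own z axis and vertical above 0.25 rad).
It also fails if it takes over 72 s, if anything falls off the work surface, if the arm or the gripper's body presses on something with over 40 N, if the wrist force passes 120 N, or if a joint passes its speed limit or range.

## Working session

There is one attempt and no reset: what is moved stays moved. The work goes in short steps, Python scripts to look and compute and a tool call to move; the robot and the scene stay as the last step left them, time stands still between calls to the robot, and variables do not carry over. Pictures are saved under pics/ and viewed, and the job is handed in when it is done.

Besides the shell and the picture viewer there is one more tool, called as name(argument=value, ...), one argument or row to a line, values as JSON. carry_out: Moves the arm, as the interface text tells. Its arguments: {"type":"object","properties":{"deltas":{"type":"string"},"newtons":{"type":"number"}},"required":["deltas"]}

```bash
ls; mkdir -p pics; python3 - <<'E'
from station import robot
import cv2
s=robot.read_state();print(s)
for n in ["scene","top"]:
    im=robot.get_image(n); cv2.imwrite(f"pics/{n}0.png",im["pixels"]); print(n,{k:v for k,v in im.items() if k!="pixels"})
E
```

```text
pics
{'time': 0.0, 'joints': array([-1.1925677 ,  0.33286277, -0.06468316,  1.46094194,  0.02160143,
        1.34987996, -0.08849515]), 'qd': array([-0.00103329,  0.00016704, -0.0004809 ,  0.00031292,  0.00023985,
        0.00098409, -0.00048415]), 'joint_efforts': array([-7.35633694e-05, -6.25452447e+01,  4.88541042e-02, -3.91605949e+01,
        1.62490614e-02,  9.83878796e-03,  1.30858643e-05]), 'eef_pos': array([243.73373756, 575.11567113, 230.52126938]), 'orientation': array([-6.25356429e-01, -3.07850988e+00,  2.16922483e-03]), 'wrist_force': array([ 0.02893919, -0.12109854,  0.14426846]), 'ft_torque': array([-0.03962139,  0.0052124 ,  0.02397974]), 'opening': 0.9992970217754917}
scene {'fov_y': 50.793458359670204, 'cx': 318.4618023490759, 'cy': 243.89318389173692, 'extrinsics': array([[ 6.05051114e-01,  7.96023813e-01,  1.61008943e-02,
        -2.88859678e+02],
       [-5.80088611e-01,  4.26888692e-01,  6.93731394e-01,
         2.79587544e+02],
       [ 5.45353420e-01, -4.29082898e-01,  7.20053827e-01,
        -1.56039275e+03],
       [ 0.00000000e+00,  0.00000000e+00,  0.00000000e+00,
         1.00000000e+00]]), 'shot': 1}
top {'fov_y': 53.3265118798654, 'cx': 315.10813958225003, 'cy': 238.8768763806746, 'extrinsics': array([[-1.34998885e-02, -9.99761264e-01, -1.71804673e-02,
        -2.31017339e+01],
       [ 9.95703200e-01, -1.50153590e-02,  9.13765657e-02,
        -5.35606259e+02],
       [-9.16127217e-02, -1.58730728e-02,  9.95668195e-01,
        -1.07337751e+03],
       [ 0.00000000e+00,  0.00000000e+00,  0.00000000e+00,
         1.00000000e+00]]), 'shot': 2}
```

View pics/scene0.png

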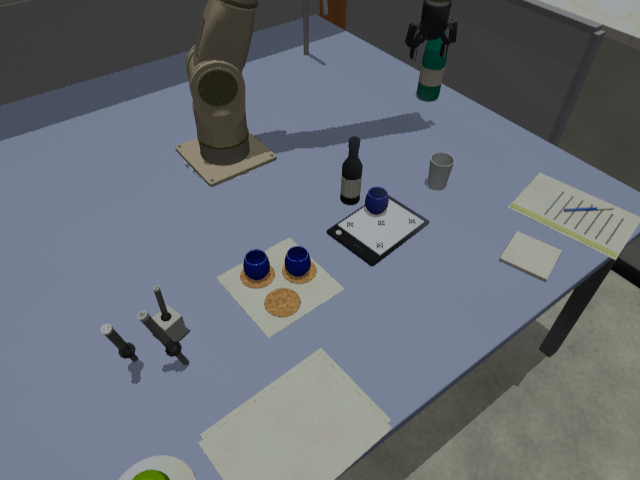

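View pics/top0.png

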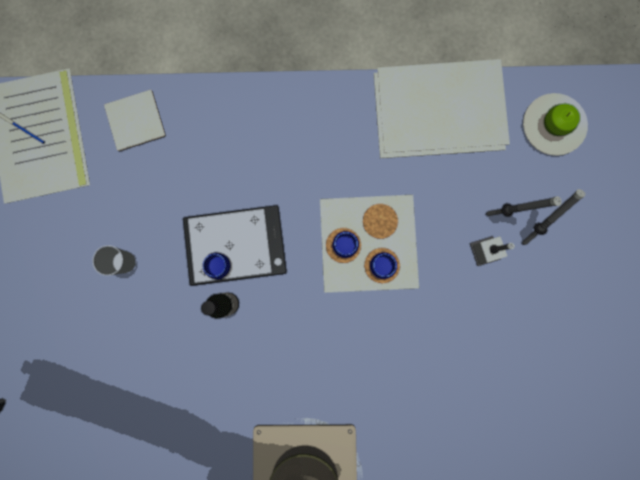

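The top view shows the robot at the bottom, with the tablet at left and its button at (278,262). The stray glass is at (217,266), the free coaster at (380,221) and the stand with its stylus at (495,248). There are two larger styluses nearby, and the bottle is at (220,306).

```bash
cat > h.py <<'E'
import numpy as np, cv2
from station import robot
def K(im):
    f=240/np.tan(np.radians(im["fov_y"])/2); return f,im["cx"],im["cy"]
def ray(im,uv,T=None):
    f,cx,cy=K(im); E=im["extrinsics"] if T is None else T
    d=np.array([(uv[0]-cx)/f,-(uv[1]-cy)/f,-1.]); R=E[:3,:3]
    return -R.T@E[:3,3], R.T@d
def atz(im,uv,z,T=None):
    o,d=ray(im,uv,T); return o+d*(z-o[2])/d[2]
def proj(im,p,T=None):
    f,cx,cy=K(im); E=im["extrinsics"] if T is None else T
    c=E[:3,:3]@np.asarray(p,float)+E[:3,3]
    return np.array([cx+f*c[0]/-c[2], cy-f*c[1]/-c[2]])
def wristT(im,st):
    T=np.eye(4);T[:3,:3]=cv2.Rodrigues(np.array(st["orientation"]))[0];T[:3,3]=st["eef_pos"]
    return np.linalg.inv(T@np.array(im["tool_from_camera"]))
def toolR(st): return cv2.Rodrigues(np.array(st["orientation"]))[0]
E
python3 - <<'E'
from h import *
P={}
for cam in ["top","scene"]:
    im=robot.get_image(cam)
    for n in ["tablet","screen","glass","coaster_free","stylus","stand","bottle","tumbler"]:
        for r in robot.regions_of(im,n):
            m=r["pixels"]; ys,xs=np.nonzero(m)
            b=r["box"]; uv=(xs.mean(),ys.mean())
            print(cam,n,round(r["p"],2),b,np.round(uv,1),m.sum(),"z0",np.round(atz(im,uv,0)[:2],0))
            P[f"{cam}_{n}"]=1
    cv2.imwrite(f"pics/{cam}1.png",cv2.resize(im["pixels"][150:320,150:550] if cam=="top" else im["pixels"][130:370,80:480],None,fx=2,fy=2,interpolation=cv2.INTER_CUBIC))
E
```

```text
top tablet 0.87 [183.4, 204.1, 102.1, 81.1] [236.  242.5] 6253 z0 [532. 156.]
top tablet 0.38 [203.8, 253.8, 29.4, 24.8] [216.5 265.2] 619 z0 [479. 202.]
top screen 0.57 [189.1, 212.6, 82.5, 69.1] [231.6 242.2] 4232 z0 [533. 166.]
top screen 0.5 [93.5, 241.3, 41.5, 33.7] [113.1 260. ] 1043 z0 [495. 446.]
top glass 0.84 [374.3, 254.0, 25.1, 23.8] [383.7 264.8] 563 z0 [ 474. -189.]
top glass 0.73 [203.1, 254.0, 31.3, 26.2] [217.5 264.9] 637 z0 [480. 199.]
top glass 0.67 [332.7, 230.9, 26.6, 27.3] [345.5 243.5] 556 z0 [ 526. -101.]
top glass 0.25 [467.1, 237.1, 38.9, 25.7] [486.8 249.1] 680 z0 [ 508. -430.]
top coaster_free 0.76 [362.0, 206.8, 36.7, 34.4] [380.2 220.4] 983 z0 [ 579. -184.]
top stylus 0.84 [523.0, 174.1, 62.4, 69.5] [555.  206.7] 578 z0 [ 605. -593.]
top stylus 0.62 [488.2, 200.4, 86.4, 17.7] [530.8 207.3] 732 z0 [ 604. -537.]
top stylus 0.61 [490.4, 243.8, 22.3, 9.3] [500.4 247.1] 164 z0 [ 512. -462.]
top stand 0.95 [470.5, 236.3, 36.5, 29.3] [486.6 249.7] 666 z0 [ 506. -429.]
top bottle 0.8 [202.3, 291.1, 38.5, 28.0] [220.4 304.7] 814 z0 [387. 192.]
top tumbler 0.59 [9
[... 385 characters left out ...]
242.9, 251.1, 25.8, 27.9] [255.8 263.8] 674 z0 [ 443. -168.]
scene coaster_free 0.73 [261.9, 293.3, 36.8, 22.6] [281.7 301.6] 852 z0 [ 577. -183.]
scene stylus 0.76 [156.1, 284.0, 16.0, 34.3] [161.7 303.9] 234 z0 [ 420. -407.]
scene stylus 0.69 [51.1, 344.2, 117.0, 41.8] [106.7 365.5] 942 z0 [ 499. -566.]
scene stylus 0.63 [112.8, 365.0, 16.6, 95.3] [119. 414.] 896 z0 [ 615. -587.]
scene stand 0.78 [151.3, 306.9, 37.0, 40.3] [169.5 328.1] 868 z0 [ 491. -422.]
scene stand 0.35 [325.6, 196.8, 102.9, 68.9] [377.1 230. ] 3663 z0 [532. 154.]
scene tumbler 0.67 [340.0, 137.6, 24.9, 69.7] [351.5 173.8] 1151 z0 [308. 251.]
scene tumbler 0.6 [426.1, 151.8, 25.9, 35.6] [439.6 169.6] 775 z0 [449. 479.]
```

```bash
python3 - <<'E'
from h import *
im=robot.get_image("top"); 
c=im["pixels"]
cv2.imwrite("pics/topA.png",cv2.resize(c[190:330,80:300],None,fx=3.6,fy=3.6,interpolation=cv2.INTER_CUBIC))
cv2.imwrite("pics/topB.png",cv2.resize(c[180:300,310:600],None,fx=2.7,fy=2.7,interpolation=cv2.INTER_CUBIC))
E
```

```text
(no output)
```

View pics/topA.png

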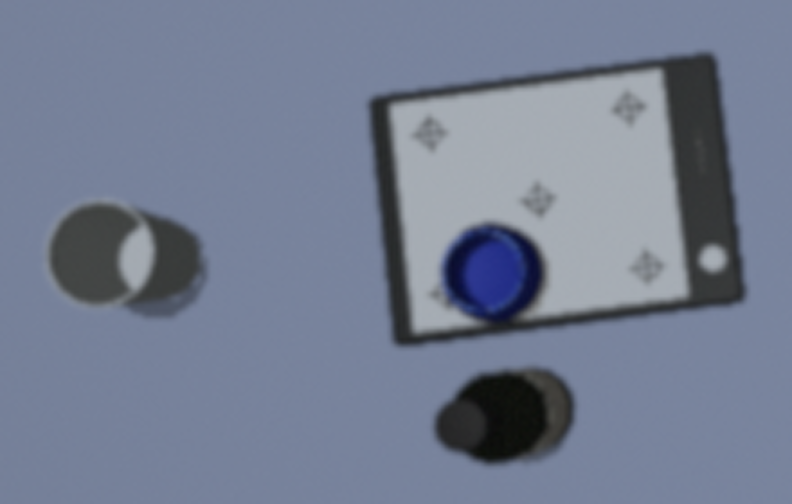

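View pics/topB.png

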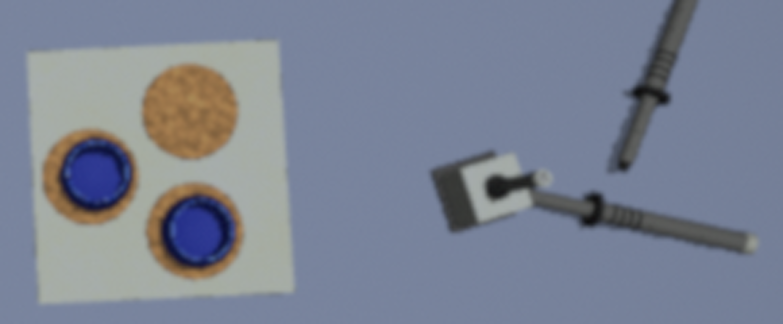

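View pics/scene1.png

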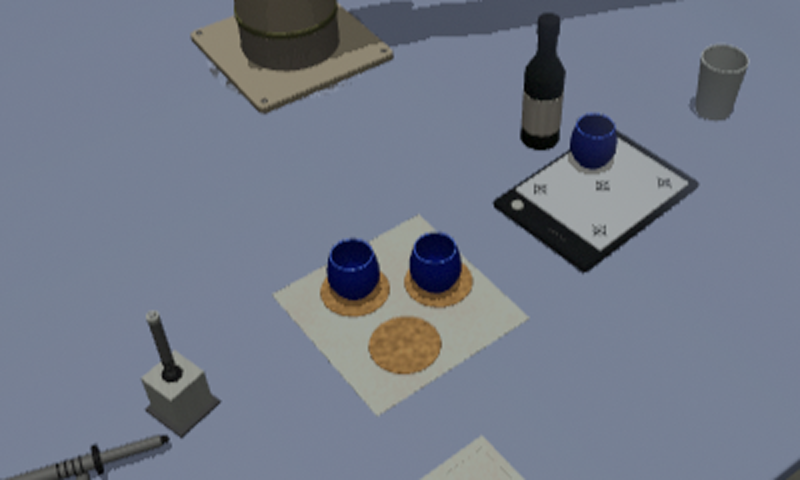

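The magnified crops show crosses 1, 3, 4 and 5 clearly, with cross 2 beside the glass. The two larger styluses have toppled and lie on the table beside the stand. Next I fit the poses.

```bash
python3 - <<'E'
from h import *
from scipy.optimize import least_squares
top=robot.get_image("top"); sc=robot.get_image("scene")
un=lambda x,y,s,ox,oy:((x+.5)/s-.5+ox,(y+.5)/s-.5+oy)
M={"c1":(-55,52,14),"c3":(75,-52,14),"c4":(-55,-52,14),"c5":(10,0,14),"btn":(-97.5,52,13)}
U={"c1":(647,267),"c3":(430,133),"c4":(629,108),"c5":(538,200),"btn":(713,259)}
for k in U:U[k]=un(*U[k],3.6,80,190)
V={"c1":(540,189),"c3":(665,183),"c4":(599,230),"c5":(602,186),"btn":(517,205)}
for k in V:V[k]=un(*V[k],2,80,130)
def w(p,m):
    c,s=np.cos(p[2]),np.sin(p[2]);return (p[0]+c*m[0]-s*m[1],p[1]+s*m[0]+c*m[1],m[2])
for nm,L in [("top",[(top,U)]),("scene",[(sc,V)]),("both",[(top,U),(sc,V)])]:
    f=lambda p:np.concatenate([proj(im,w(p,M[k]))-X[k] for im,X in L for k in M])
    r=least_squares(f,[530,160,1.6],x_scale=[10,10,.1]);print(nm,np.round(r.x,3),"res",np.round(r.fun,1))
tp=r.x; np.save("tab.npy",tp)
# objects: circles fit by center at height
for z,uv,n in [(60,un(491,271,3.6,80,190),"glass rim"),(3,un(190,111,2.7,310,180),"coaster")
  ,(60,un(98,173,2.7,310,180),"ga rim"),(60,un(200,230,2.7,310,180),"gb rim"),(62,un(497,187,2.7,310,180),"collar"),(158,un(542,177,2.7,310,180),"stylus top"),(200,un(462,425,3.6,80,190),"bottle cap"),(92,un(101,254,3.6,80,190),"tumbler rim")]:
    zz=z+14 if n=="glass rim" else z+3 if n in("ga rim","gb rim") else z
    print(n,np.round(atz(top,uv,zz),1))
for z,uv,n in [(74,(595,122),"glass rim"),(3,(405,345),"coaster"),(62,(172,373),"collar"),(158,(153,316),"stylus top"),(200,(548,19),"bottle cap")]:
    print("sc",n,np.round(atz(sc,un(*uv,2,80,130),z),1))
E
```

```text
top [525.667 159.447   1.682] res [ 0.   0.1  0.   0.  -0.  -0.   0.  -0.  -0.   0. ]
scene [527.939 159.715   1.68 ] res [-0.  -0.1 -0.3 -0.1  0.   0.4  0.2 -0.1  0.1 -0.1]
both [526.524 159.738   1.681] res [-0.1 -0.3 -0.1 -0.4 -0.1 -0.4 -0.1 -0.4 -0.2 -0.3 -0.4 -0.4 -0.7 -0.4
 -0.3  0.1 -0.1 -0.4 -0.3 -0.4]
glass rim [476.7 186.1  74. ]
coaster [ 577.4 -183.2    3. ]
ga rim [519.8 -99.5  63. ]
gb rim [ 472.  -181.6   63. ]
collar [ 503.6 -423.9   62. ]
stylus top [ 504.3 -423.2  158. ]
bottle cap [390.2 172.8 200. ]
tumbler rim [489.5 417.2  92. ]
sc glass rim [473.4 196.4  74. ]
sc coaster [ 581.6 -183.8    3. ]
sc collar [ 505.2 -424.    62. ]
sc stylus top [ 506.8 -423.9  158. ]
sc bottle cap [392.6 172.4 200. ]
```

```bash
cat >> h.py <<'E'
def go(x,y,z,jaw=None):
    """print the deltas from the measured pose to a TCP target; jaw = world heading of tool y, deg (mod 180)"""
    s=robot.read_state();R=toolR(s);d=R.T@(np.array([x,y,z])-s["eef_pos"])
    a=np.degrees(np.arctan2(R[1,1],R[0,1])); t=0
    if jaw is not None:
        t=-((jaw-a+90)%180-90)   # tool z is down
    print("t",round(s["time"],2),"pos",np.round(s["eef_pos"],1),"jaw",round(a,1),"tilt",np.round(R[:2,2],3),"j7",round(s["joints"][6],2),"open",round(s["opening"],3),"F",np.round(s["wrist_force"],1))
    print("delta",np.round(d,1),"yaw",round(t,1))
E
python3 -c "
from h import *
print(robot.tcp_to_grasp)
go(478,190,225,90)"
```

```text
18.700000000000003
t 1.15 pos [243.8 575.5 231.3] jaw 67.0 tilt [0. 0.] j7 -0.09 open 1.003 F [-0.8  0.1  0.5]
delta [-366.  -263.6    6.3] yaw -23.0
```

carry_out(
  deltas="1 -366 -263.6 6 -23; 1 -366 -263.6 6 -23; 1 -366 -263.6 6 -23; 1 -366 -263.6 6 -23; 1 -366 -263.6 6 -23; 1 -366 -263.6 6 -23; 1 -366 -263.6 6 -23; 1 -366 -263.6 6 -23",
  newtons=25,
)

```text
time: 1.95
eef_pos: [451.8, 232.5, 226.4]
orientation: [-0.001, 3.141, 0.001]
wrist_force: [0.4, 0.6, 0.1]
opening: 1.004
```

```bash
python3 -c "
from h import *
go(478,190,225,90)"
```

```text
t 1.95 pos [451.8 232.5 226.4] jaw 90.0 tilt [0.001 0.001] j7 1.02 open 1.004 F [0.4 0.6 0.1]
delta [-26.2 -42.6   1.3] yaw 0.0
```

carry_out(
  deltas="1 -26 -42.5 1 0; 1 -26 -42.5 1 0; 1 -26 -42.5 1 0",
)

```text
time: 2.25
eef_pos: [478.3, 188.9, 225.4]
orientation: [0.004, 3.141, 0.001]
wrist_force: [0.4, 0.1, -0.3]
opening: 1.002
```

```bash
python3 - <<'E'
from h import *
s=robot.read_state(); im=robot.get_image("wrist"); T=wristT(im,s)
print(im["tool_from_camera"].round(2),im["fov_y"])
go(478,190,225,90)
cv2.imwrite("pics/w1.png",im["pixels"])
tp=np.load("tab.npy"); c,s_=np.cos(tp[2]),np.sin(tp[2])
v=im["pixels"].copy()
for m in [(-55,52),(75,52),(75,-52),(-55,-52),(10,0),(-97.5,52)]:
    p=(tp[0]+c*m[0]-s_*m[1],tp[1]+s_*m[0]+c*m[1],14); u=proj(im,p,T);print(m,u.round(0)); cv2.circle(v,tuple(int(q) for q in u),3,(0,0,255),-1)
for r in robot.regions_of(im,"glass"):
    ys,xs=np.nonzero(r["pixels"]);print(r["p"],r["box"],xs.mean(),ys.mean())
cv2.imwrite("pics/w1o.png",v)
E
```

```text
[[   0.      0.96    0.3    75.65]
 [   1.      0.     -0.      1.11]
 [  -0.      0.3    -0.96 -141.71]
 [   0.      0.      0.      1.  ]] 62.59083378820057
t 2.3 pos [477.6 190.4 225.4] jaw 90.0 tilt [0.001 0.001] j7 1.12 open 1.001 F [-0.6  0.6  1.7]
delta [-0.4 -0.4  0.4] yaw 0.0
(-55, 52) [221. 208.]
(75, 52) [363. 192.]
(75, -52) [371. 296.]
(-55, -52) [240. 310.]
(10, 0) [299. 254.]
(-97.5, 52) [175. 213.]
0.81 [288.0, 173.5, 74.6, 76.3] 323.8658823529412 210.4498395721925
```

View pics/w1o.png

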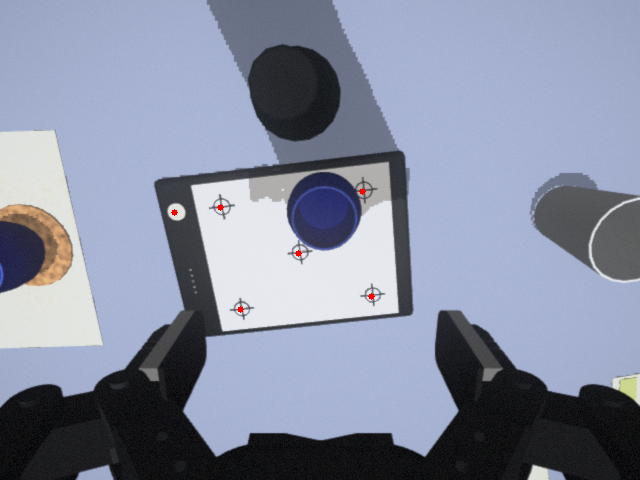

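The predicted crosses land on the visible ones within about 1 px. The glass rim is centred near (326,217) and the bottle is at (294,92). Next I find the glass centre.

```bash
python3 - <<'E'
from h import *
from scipy.optimize import least_squares
s=robot.read_state(); im=robot.get_image("wrist"); T=wristT(im,s)
m=max(robot.regions_of(im,"glass"),key=lambda r:r["p"])["pixels"].astype(np.uint8)
# silhouette fit: glass as stacked circles
prof=[(0,20),(21,31),(28,31),(36,31),(50,28.5),(60,25.5)]
a=np.linspace(0,2*np.pi,40)
def sil(p):
    P=[proj(im,(p[0]+r*np.cos(t),p[1]+r*np.sin(t),14+h),T) for h,r in prof for t in a]
    h=cv2.convexHull(np.array(P,np.float32)*16).astype(int)
    o=np.zeros((480,640),np.uint8); cv2.fillPoly(o,[h.reshape(-1,1,2)],1,shift=4); return o
best=min(((int((sil((x,y))!=m).sum()),x,y) for x in range(462,492,2) for y in range(174,204,2)))
print(best,m.sum())
print("rim",atz(im,(326,217),74,T))
c=cv2.findContours(sil(best[1:]),0,1)[0]; v=im["pixels"].copy(); cv2.drawContours(v,c,-1,(0,255,0),1)
cv2.imwrite("pics/w2.png",cv2.resize(v[150:270,250:410],None,fx=4,fy=4))
go(best[1],best[2],120,90)
E
```

```text
(213, 476, 194) 4582
rim [473.97285905 196.96179395  74.        ]
t 2.45 pos [477.1 191.5 225.3] jaw 90.2 tilt [0.    0.001] j7 1.12 open 1.0 F [-0.3  0.1 -0.7]
delta [  1.2   2.4 105.3] yaw 0.2
```

View pics/w2.png

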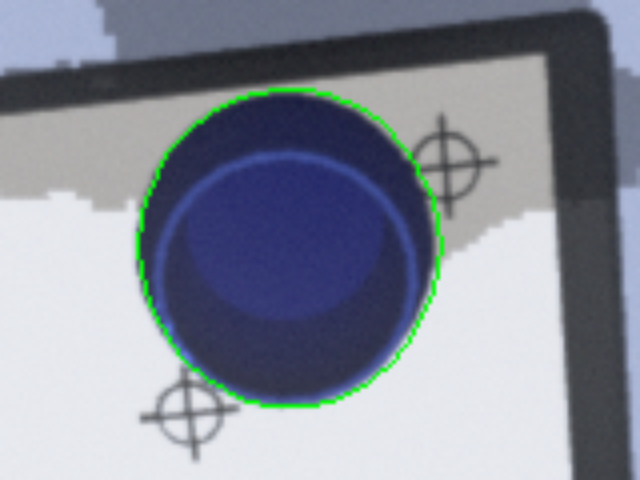

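carry_out(
  deltas="1 1.5 3 50 0; 1 1.5 3 100 0; 1 1.5 3 130 0; 1 1.5 3 150 0; 1 1.5 3 170 0; 1 1.5 3 185 0; 1 1.5 3 195 0; 1 1.5 3 200 0",
)

```text
time: 3.25
eef_pos: [475.1, 195.3, 24.6]
orientation: [0.007, -3.141, -0.001]
wrist_force: [-0.3, 0.4, 0.3]
opening: 0.998
```

```bash
python3 -c "
from h import *
go(475.5,194.5,21,90)"
```

```text
t 3.25 pos [475.1 195.3  24.6] jaw 90.3 tilt [-0.     0.001] j7 1.16 open 0.998 F [-0.3  0.4  0.3]
delta [-0.4 -0.8  3.6] yaw 0.3
```

carry_out(
  deltas="1 -0.5 -0.5 4 0; 0.5 -0.5 -0.5 4 0; 0.5 -0.5 -0.5 4 0; 0.5 -0.5 -0.5 4 0; 0.5 -0.5 -0.5 4 0; 0.5 -0.5 -0.5 4 0; 0.5 -0.5 -0.5 4 0",
  newtons=25,
)

```text
time: 3.95
eef_pos: [476.0, 195.0, 21.2]
orientation: [-0.007, 3.141, 0.002]
wrist_force: [-1.0, -0.6, 6.3]
opening: 0.715
```

carry_out(
  deltas="0.4 0 0 0 0; 0.4 0 0 -5 0; 0.4 0 0 -20 0; 0.4 0 0 -40 0",
  newtons=30,
)

```text
time: 4.35
eef_pos: [475.2, 194.5, 61.0]
orientation: [0.007, -3.14, -0.0]
wrist_force: [1.0, 0.6, -0.8]
opening: 0.716
```

```bash
python3 - <<'E'
from h import *
im=robot.get_image("wrist");cv2.imwrite("pics/w3.png",im["pixels"]);go(577,-184,150,65)
E
```

```text
t 4.4 pos [477.2 195.4  64.7] jaw 90.2 tilt [0.003 0.003] j7 1.15 open 0.716 F [2.5 1.6 1.8]
delta [ -98.4 -379.6  -86. ] yaw 25.2
```

View pics/w3.png

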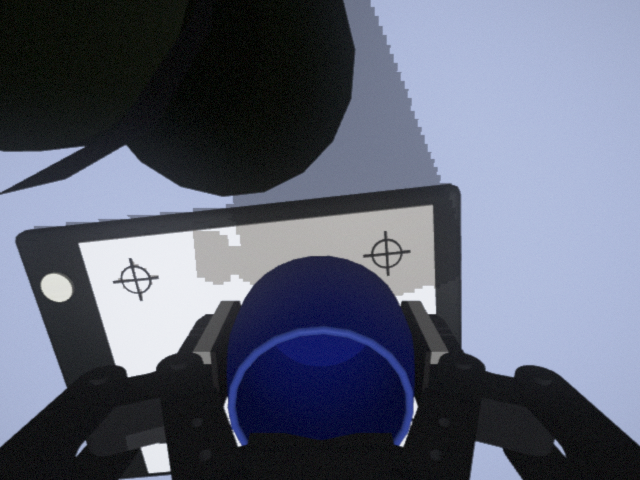

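carry_out(
  deltas="0.4 0 0 -30 0; 0.4 -5 -20 -70 4; 0.4 -15 -55 -86 10; 0.4 -26 -100 -86 16; 0.4 -38 -148 -86 22; 0.4 -50 -196 -86 25; 0.4 -62 -240 -86 25; 0.4 -72 -280 -86 25",
)

```text
time: 5.2
eef_pos: [550.3, -86.8, 150.2]
orientation: [0.674, 3.066, 0.005]
wrist_force: [1.1, 0.4, -2.2]
opening: 0.711
```

```bash
python3 - <<'E'
from h import *
go(578,-184,150,65)
E
```

```text
t 5.2 pos [550.3 -86.8 150.2] jaw 65.2 tilt [0.003 0.002] j7 1.31 open 0.711 F [ 1.1  0.4 -2.2]
delta [-65.9 -76.6   0.1] yaw 0.2
```

carry_out(
  deltas="0.4 -26 -30 0 0; 0.4 -50 -58 0 0; 0.4 -66 -76 15 0; 0.4 -66.5 -76.5 45 0; 0.4 -66.5 -76.5 75 0; 0.4 -66.5 -76.5 100 0; 0.4 -66.5 -76.5 118 0; 0.4 -66.5 -76.5 125 0",
)

```text
time: 6.0
eef_pos: [577.7, -183.4, 22.9]
orientation: [-0.674, -3.068, -0.005]
wrist_force: [-0.6, 0.5, -2.3]
opening: 0.712
```

```bash
python3 - <<'E'
from h import *
im=robot.get_image("wrist");cv2.imwrite("pics/w4.png",im["pixels"]);go(579,-183.5,11,65)
E
```

```text
t 6.05 pos [ 577.8 -183.4   22.9] jaw 65.2 tilt [0.    0.003] j7 1.57 open 0.714 F [-1.3  0.2 -2.3]
delta [-1.1  0.4 11.9] yaw 0.2
```

View pics/w4.png

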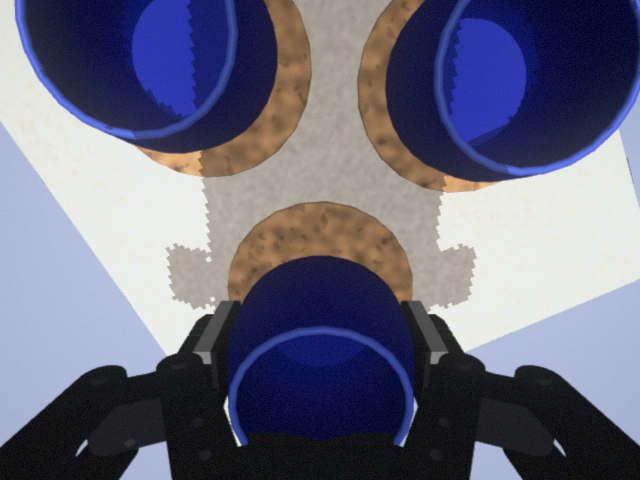

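The held glass is laterally centred over the free coaster, whose visible arc is centred at about column 320. I lower it now.

carry_out(
  deltas="0.4 -0.5 0 4 0; 0.4 -0.5 0 8 0; 0.4 -0.5 0 10 0; 0.4 -0.5 0 11 0; 0.4 -0.5 0 12 0; 0.4 -0.5 0 12.5 0; 0.4 -0.5 0 12.5 0",
)

```text
time: 6.75
eef_pos: [578.3, -183.6, 10.5]
orientation: [-0.674, -3.068, -0.005]
wrist_force: [0.2, 0.2, -2.4]
opening: 0.717
```

carry_out(
  deltas="0.4 0 0 0.7 0; 0.4 0 0 1.4 0; 0.4 0 0 1.4 0",
)

```text
time: 7.05
eef_pos: [578.5, -183.6, 10.3]
orientation: [0.675, 3.068, 0.006]
wrist_force: [-5.9, 2.0, 11.4]
opening: 0.718
```

Contact is made (force z up +11 N). I release slowly and then rise.

carry_out(
  deltas="0.74 0 0 0 0; 0.78 0 0 0 0; 0.85 0 0 0 0; 1 0 0 0 0; 1 0 0 0 0; 1 0 0 0 0; 1 0 0 -15 0; 1 0 0 -40 0",
)

```text
time: 7.85
eef_pos: [577.4, -183.6, 50.2]
orientation: [-0.674, -3.066, -0.005]
wrist_force: [0.1, 0.2, 0.4]
opening: 0.993
```

carry_out(
  deltas="1 0 0 -50 0; 1 0 0 -100 0; 1 0 0 -130 0; 1 0 0 -130 0",
)

```text
time: 8.25
eef_pos: [579.9, -185.2, 186.5]
orientation: [0.674, 3.062, 0.006]
wrist_force: [0.5, -0.1, -0.1]
opening: 1.005
```

```bash
python3 - <<'E'
from h import *
go(505,-424,235,65)
im=robot.get_image("wrist");cv2.imwrite("pics/w5.png",im["pixels"]);
t=robot.get_image("scene");cv2.imwrite("pics/s5.png",cv2.resize(t["pixels"][220:460,60:380],None,fx=2.4,fy=2.4,interpolation=2))
E
```

```text
t 8.25 pos [ 579.9 -185.2  186.5] jaw 65.2 tilt [0.007 0.002] j7 1.51 open 1.005 F [ 0.5 -0.1 -0.1]
delta [ -32.6 -247.9  -49.5] yaw 0.2
```

View pics/w5.png

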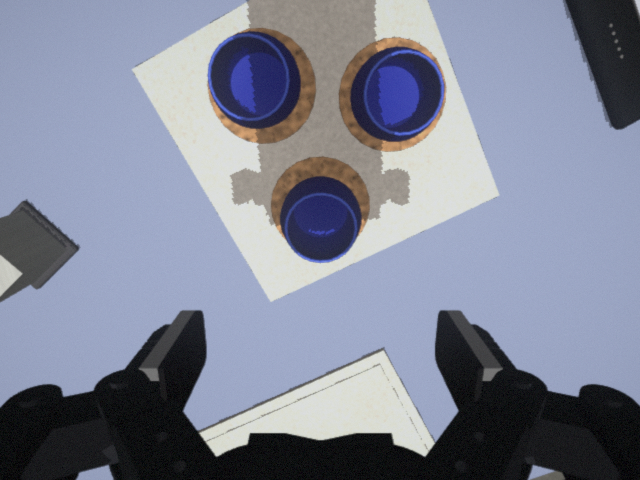

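View pics/s5.png

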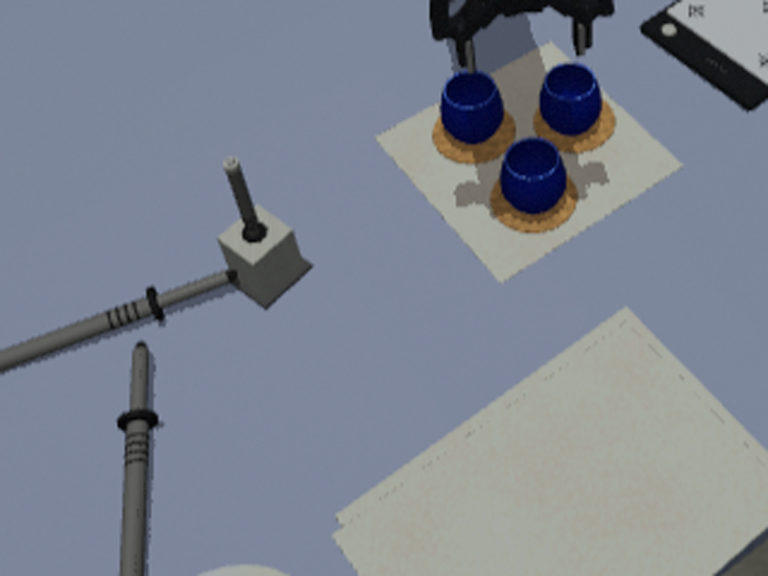

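Step 1 looks good: the glass stands centred on its coaster. Next is the stylus in the stand.

carry_out(
  deltas="1 -5 -40 -25 1; 1 -12 -85 -50 2; 1 -18 -132 -50 3; 1 -24 -180 -50 4; 1 -29 -220 -50 5; 1 -32.5 -248 -50 5; 1 -32.5 -248 -50 5; 1 -32.5 -248 -50 5",
)

```text
time: 9.15
eef_pos: [502.6, -423.1, 229.2]
orientation: [-0.81, -3.032, -0.007]
wrist_force: [1.0, 0.9, 0.2]
opening: 0.997
```

```bash
python3 - <<'E'
from h import *
go(505,-424,93,60)
s=robot.read_state(); im=robot.get_image("wrist"); T=wristT(im,s)
v=im["pixels"].copy(); cv2.imwrite("pics/w6.png",v)
for p in [(505,-424,60),(505,-424,64),(505,-424,158)]:
    u=proj(im,p,T);print(u.round(1));cv2.circle(v,tuple(int(round(q)) for q in u),2,(0,0,255),-1)
cv2.imwrite("pics/w6o.png",v)
E
```

```text
t 9.15 pos [ 502.6 -423.1  229.2] jaw 60.1 tilt [-0.002  0.005] j7 1.86 open 0.997 F [1.  0.9 0.2]
delta [ -3.1  -0.  136.2] yaw 0.1
[318.8 220.5]
[318.8 221.7]
[318.8 262.1]
```

View pics/w6o.png

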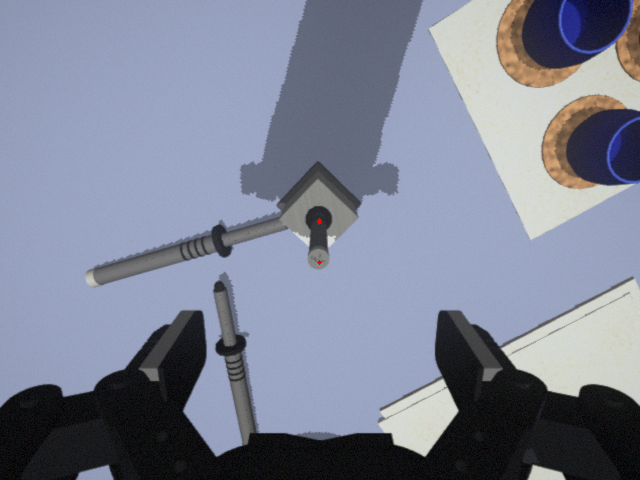

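The projected axis matches the real stylus to within 2–4 px, along tool x. The collar is at (318,217) and the top at (318,260). I descend over it.

carry_out(
  deltas="1 -1.5 0 45 0; 1 -1.5 0 80 0; 1 -1.5 0 105 0; 1 -1.5 0 125 0; 1 -1.5 0 133 0; 1 -1.5 0 136 0; 1 -1.5 0 136 0",
)

```text
time: 9.9
eef_pos: [505.2, -421.6, 93.9]
orientation: [-0.805, -3.034, -0.007]
wrist_force: [0.3, -0.1, 0.1]
opening: 0.998
```

carry_out(
  deltas="0.5 0 0 0 0; 0.2 0 0 0 0; 0 0 0 0 0; 0 0 0 0 0; 0 0 0 0 0; 0 0 0 0 0; 0 0 0 0 0; 0 0 0 0 0",
  newtons=40,
)

```text
time: 10.7
eef_pos: [504.7, -422.5, 94.1]
orientation: [-0.807, -3.034, -0.005]
wrist_force: [-1.8, -4.5, -0.1]
opening: 0.126
```

```bash
python3 - <<'E'
from h import *
for i in range(3):
    go(505,-424,93,60); im=robot.get_image("wrist")
cv2.imwrite("pics/w7.png",im["pixels"])
E
```

```text
t 10.7 pos [ 504.7 -422.5   94.1] jaw 60.2 tilt [-0.001  0.004] j7 1.91 open 0.126 F [-1.8 -4.5 -0.1]
delta [-1.  -1.1  1. ] yaw 0.2
t 10.75 pos [ 504.7 -422.5   94.1] jaw 60.2 tilt [-0.001  0.004] j7 1.91 open 0.132 F [-2.3 -4.8  0.5]
delta [-1.  -1.1  1.1] yaw 0.2
t 10.8 pos [ 504.7 -422.5   94. ] jaw 60.2 tilt [-0.001  0.004] j7 1.91 open 0.13 F [-2.  -3.8  0.4]
delta [-1.  -1.1  1. ] yaw 0.2
```

View pics/w7.png

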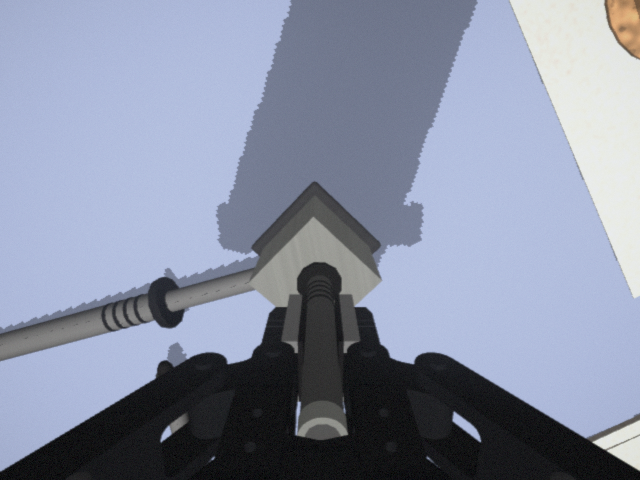

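The stylus is gripped by its grip, with the collar visible at (318,272). I lift straight out.

carry_out(
  deltas="0 0 0 -15 0; 0 0 0 -45 0; 0 0 0 -80 0; 0 0 0 -105 0; 0 0 0 -110 0; 0 0 0 -110 0",
)

```text
time: 11.45
eef_pos: [505.5, -422.4, 204.6]
orientation: [-0.806, -3.036, -0.007]
wrist_force: [0.5, 0.1, -0.4]
opening: 0.126
```

```bash
python3 - <<'E'
from h import *
s=robot.read_state(); im=robot.get_image("wrist"); T=wristT(im,s);v=im["pixels"].copy()
tip=s["eef_pos"]+np.array([0,0,-82.]); print(s["opening"],proj(im,tip,T),proj(im,tip+[0,0,48],T),proj(im,(505,-424,60),T))
cv2.imwrite("pics/w8.png",v)
tp=np.load("tab.npy");c,s_=np.cos(tp[2]),np.sin(tp[2])
C=[(tp[0]+c*m[0]-s_*m[1],tp[1]+s_*m[0]+c*m[1]) for m in [(-55,52),(75,52),(75,-52),(-55,-52),(10,0)]]
print(np.round(C,1)); np.save("C.npy",C)
go(*C[0],204,60)
E
```

```text
0.126497916099819 [317.92290472 251.52614038] [317.80255893 283.51651316] [315.77666257 225.16112625]
[[480.9  99.3]
 [466.6 228.5]
 [569.9 240. ]
 [584.3 110.8]
 [525.4 169.7]]
t 11.5 pos [ 505.1 -422.1  203.3] jaw 60.3 tilt [-0.001  0.005] j7 1.87 open 0.129 F [ 0.1  1.1 -1.3]
delta [279.5 440.8   2.1] yaw 0.3
```

View pics/w8.png

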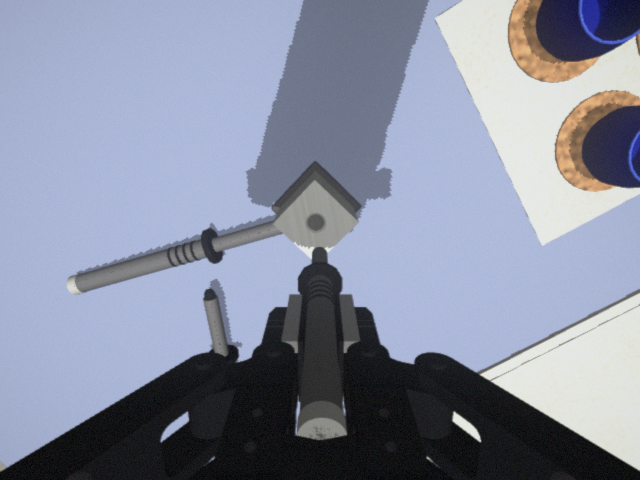

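The stylus hangs straight, with its tip at (319,248) and the hole mouth visible at (316,222). I travel to cross 1.

carry_out(
  deltas="0 12 20 0 0; 0 34 54 0 0; 0 58 92 0 0; 0 84 133 0 0; 0 110 174 0 0; 0 136 215 0 0; 0 162 256 0 0; 0 188 297 0 0",
)

```text
time: 12.3
eef_pos: [487.8, -68.4, 203.9]
orientation: [-0.803, -3.032, -0.007]
wrist_force: [1.4, 0.1, -0.4]
opening: 0.127
```

```bash
python3 - <<'E'
from h import *
C=np.load("C.npy"); go(*C[0],150,60)
E
```

```text
t 12.3 pos [487.8 -68.4 203.9] jaw 60.3 tilt [-0.003  0.005] j7 1.13 open 0.127 F [ 1.4  0.1 -0.4]
delta [ 88.7 142.2  54.8] yaw 0.3
```

carry_out(
  deltas="0 25 40 5 0; 0 50 80 15 0; 0 72 115 30 0; 0 85 136 50 0; 0 88.5 142 70 0; 0 88.5 142 82 0; 0 88.5 142 84 0; 0 88.5 142 84 0",
)

```text
time: 13.1
eef_pos: [480.8, 98.2, 120.5]
orientation: [-0.805, -3.031, -0.006]
wrist_force: [0.0, -0.8, -0.2]
opening: 0.13
```

```bash
cat > chk.py <<'E'
from h import *
import sys
k=int(sys.argv[1]); name=sys.argv[2]
C=np.load("C.npy"); s=robot.read_state(); im=robot.get_image("wrist"); T=wristT(im,s);v=im["pixels"].copy()
tip=s["eef_pos"]+np.array([0,0,-82.]); print("tip px",proj(im,tip,T),"crosses",[tuple(int(q) for q in proj(im,(*c,14),T)) for c in C])
cv2.imwrite(f"pics/{name}.png",v)
go(*C[k],97,None)
E
python3 chk.py 0 w9
```

```text
tip px [318.17406859 252.09403638] crosses [(319, 239), (494, 117), (570, 250), (404, 351), (445, 244)]
t 13.15 pos [481.2  98.4 121.2] jaw 60.2 tilt [-0.003  0.005] j7 0.8 open 0.128 F [-0.8 -0.1  0.3]
delta [ 0.6  0.6 24.2] yaw 0
```

View pics/w9.png

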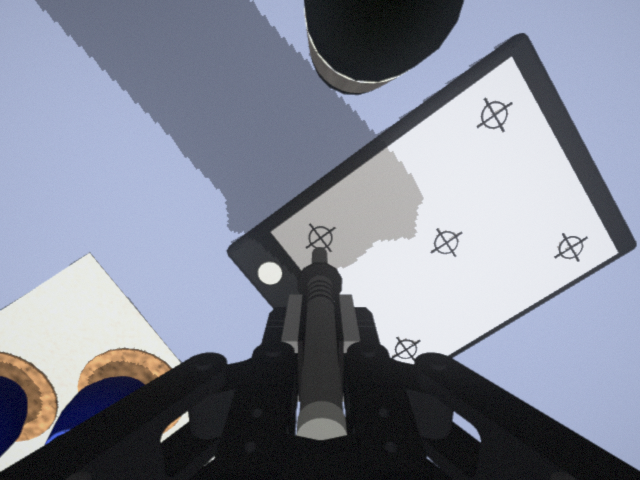

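Cross 1 is at (320,238) and the tip at (319,248), which gives a lateral offset of about 1–2 mm along tool x. I correct for that and press.

carry_out(
  deltas="0 -0.5 1 8 0; 0 -0.5 1 16 0; 0 -0.5 1 21 0; 0 -0.5 1 23 0; 0 -0.5 1 24 0; 0 -0.5 1 24 0",
)

```text
time: 13.75
eef_pos: [482.1, 99.1, 97.2]
orientation: [-0.806, -3.032, -0.007]
wrist_force: [-0.6, -0.1, -0.3]
opening: 0.13
```

```bash
python3 chk.py 0 w10
```

```text
tip px [318.04443541 251.99577532] crosses [(317, 249), (509, 115), (591, 260), (410, 369), (455, 255)]
t 13.8 pos [482.2  99.1  97.3] jaw 60.2 tilt [-0.003  0.006] j7 0.81 open 0.127 F [ 0.8 -0.3 -0.3]
delta [ 1.2 -0.5  0.3] yaw 0
```

View pics/w10.png

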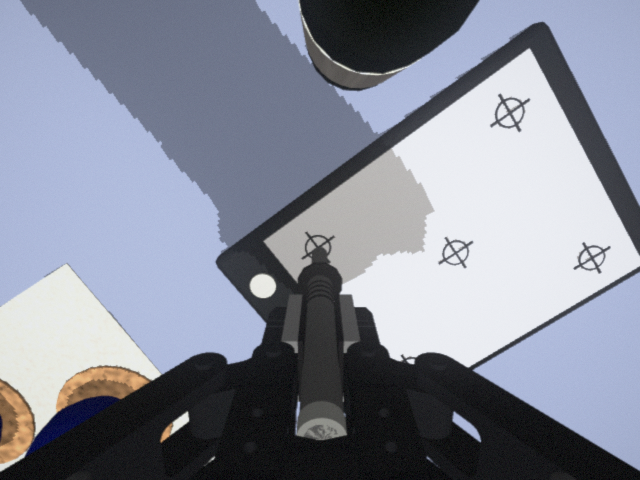

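The tip at (320,248) sits inside ring 1, whose centre is (318,246). Now I press.

carry_out(
  deltas="0 1 -1 1.5 0; 0 1 -1 2.5 0; 0 1 -1 3 0; 0 1 -1 3 0; 0 1 -1 3 0; 0 1 -1 3 0; 0 1 -1 3 0; 0 1 -1 3 0",
)

```text
time: 14.6
eef_pos: [480.9, 98.8, 94.4]
orientation: [-0.806, -3.032, -0.007]
wrist_force: [-0.3, 1.0, 1.4]
opening: 0.127
```

```bash
python3 chk.py 0 w11
```

```text
tip px [318.00520928 251.96837125] crosses [(318, 252), (513, 117), (595, 263), (412, 373), (457, 258)]
t 14.65 pos [480.8  98.8  94.3] jaw 60.2 tilt [-0.003  0.006] j7 0.81 open 0.122 F [ 0.2 -0.1  0.8]
delta [ 0.2  0.5 -2.7] yaw 0
```

carry_out(
  deltas="0 0 0 0.8 0; 0 0 0 0.8 0; 0 0 0 0.8 0; 0 0 0 0.8 0; 0 0 0 0.8 0",
)

```text
time: 15.15
eef_pos: [480.9, 98.8, 93.6]
orientation: [-0.806, -3.032, -0.007]
wrist_force: [-0.3, -0.0, 0.0]
opening: 0.128
```

```bash
python3 - <<'E'
from h import *
F=[]
for i in range(5):
    s=robot.read_state();F.append(s["wrist_force"][2]);im=robot.get_image("wrist")
print(np.round(F,2),s["eef_pos"])
cv2.imwrite("pics/w12.png",cv2.resize(im["pixels"][200:320,240:400],None,fx=4,fy=4))
go(480.9,98.8,110)
E
```

```text
[0.04 1.54 2.18 1.29 1.17] [480.84125279  98.83788474  93.57195483]
t 15.4 pos [480.9  98.8  93.6] jaw 60.2 tilt [-0.003  0.006] j7 0.81 open 0.124 F [0.2 0.  1.8]
delta [  0.    0.1 -16.4] yaw 0
```

View pics/w12.png

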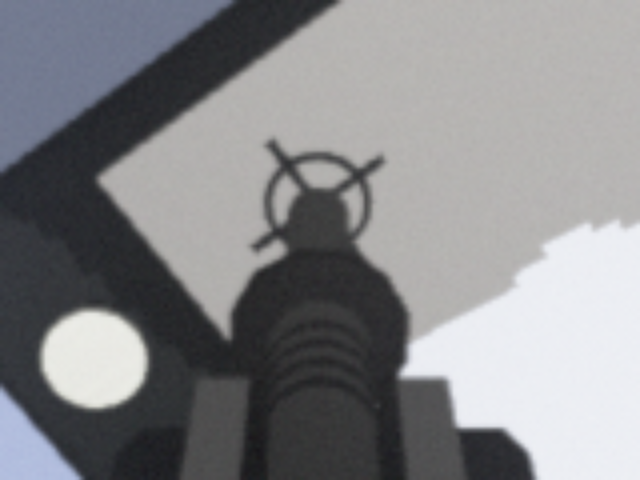

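Force averages about 1.3 N and the tip is inside ring 1. I lift and go to cross 2.

carry_out(
  deltas="0 0 0 -8 0; 0 0 0 -16 0; 0 10 14 -18 0; 0 26 36 -18 0; 0 45 62 -18 0; 0 64 88 -18 0; 0 75 103 -18 0; 0 77 105.5 -18 0",
)

```text
time: 16.2
eef_pos: [465.9, 231.2, 112.9]
orientation: [-0.8, -3.034, -0.009]
wrist_force: [-0.3, -0.2, -0.4]
opening: 0.126
```

```bash
python3 chk.py 1 w13; python3 - <<'E'
from h import *
F=[]
for i in range(3):
    F.append(robot.read_state()["wrist_force"][2]);robot.get_image("wrist")
print(np.round(F,2));go(*np.load("C.npy")[1],97)
E
```

```text
tip px [317.85914302 251.98660071] crosses [(163, 350), (314, 246), (401, 360), (257, 447), (283, 355)]
t 16.25 pos [466.1 229.9 112.8] jaw 60.4 tilt [-0.003  0.006] j7 0.55 open 0.126 F [-0.5 -0.3  0.6]
delta [-1.1 -1.  15.8] yaw 0
[ 0.55 -0.83 -1.03]
t 16.4 pos [466.8 227.1 112.5] jaw 60.1 tilt [-0.003  0.005] j7 0.55 open 0.127 F [ 0.2 -0.8  0.2]
delta [ 0.9  1.  15.5] yaw 0
```

View pics/w13.png

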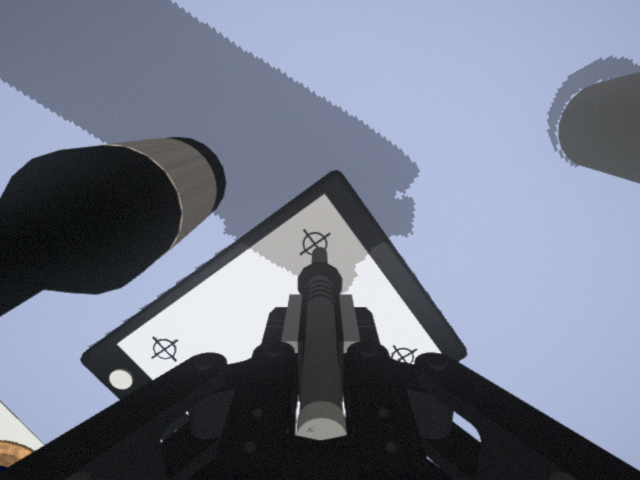

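carry_out(
  deltas="0 0.8 0.6 6 0; 0 0.8 0.6 11 0; 0 0.8 0.6 14 0; 0 0.8 0.6 15 0; 0 0.8 0.6 16.5 0; 0 0.8 0.6 18 0; 0 0.8 0.6 19 0; 0 0.8 0.6 19 0",
)

```text
time: 17.2
eef_pos: [466.4, 228.2, 93.6]
orientation: [-0.808, -3.032, -0.007]
wrist_force: [-0.5, 0.0, 0.8]
opening: 0.129
```

carry_out(
  deltas="0 0 0 0 0; 0 0 0 0 0; 0 0 0 0 0; 0 0 0 0 0",
)

```text
time: 17.6
eef_pos: [466.5, 228.1, 93.6]
orientation: [-0.808, -3.032, -0.007]
wrist_force: [-1.6, -1.7, 1.5]
opening: 0.127
```

```bash
cat > press.py <<'E'
from h import *
import sys
k=int(sys.argv[1]);F=[]
for i in range(5):
    s=robot.read_state();F.append(s["wrist_force"][2]);im=robot.get_image("wrist")
print("Fz",np.round(F,2),np.mean(F).round(2)); C=np.load("C.npy")
cv2.imwrite(f"pics/p{k+1}.png",cv2.resize(im["pixels"][200:320,240:400],None,fx=3,fy=3))
go(*C[k],97)
if k<4: go(*C[k+1],112,60)
E
python3 press.py 1
```

```text
Fz [1.55 1.05 0.98 0.8  0.94] 1.06
t 17.85 pos [466.5 228.1  93.6] jaw 60.1 tilt [-0.003  0.005] j7 0.55 open 0.122 F [-0.1  0.2  1.5]
delta [ 0.1  0.4 -3.4] yaw 0
t 17.85 pos [466.5 228.1  93.6] jaw 60.1 tilt [-0.003  0.005] j7 0.55 open 0.122 F [-0.1  0.2  1.5]
delta [-83.8  61.9 -18.6] yaw 0.1
```

View pics/p2.png

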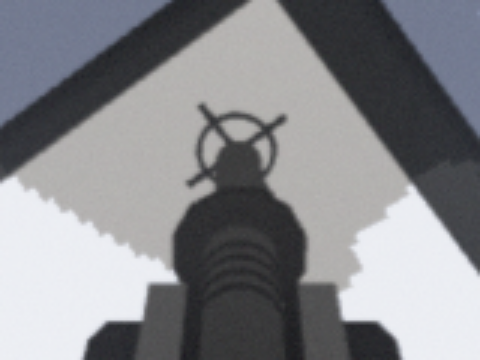

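Tip inside ring 2, pressing about 1.1–1.5 N. On to cross 3.

carry_out(
  deltas="0 0 0 -8 0; 0 0 0 -16 0; 0 -10 7 -19 0; 0 -30 22 -19 0; 0 -53 39 -19 0; 0 -73 54 -19 0; 0 -82 61 -19 0; 0 -84 62 -19 0",
)

```text
time: 18.65
eef_pos: [571.4, 240.0, 112.7]
orientation: [-0.809, -3.032, -0.007]
wrist_force: [-0.1, -0.3, -0.4]
opening: 0.129
```

carry_out(
  deltas="0 0 0 0 0; 0 0 0 0 0",
)

```text
time: 18.85
eef_pos: [570.9, 240.1, 113.0]
orientation: [-0.809, -3.032, -0.007]
wrist_force: [-0.4, 0.3, -0.4]
opening: 0.124
```

```bash
python3 chk.py 2 w14
```

```text
tip px [317.97389481 251.85101779] crosses [(54, 231), (210, 103), (317, 242), (166, 347), (186, 236)]
t 18.9 pos [570.8 240.1 113.1] jaw 60.1 tilt [-0.002  0.005] j7 0.65 open 0.128 F [ 0.8  0.2 -0.2]
delta [ 0.6 -0.6 16.1] yaw 0
```

View pics/w14.png

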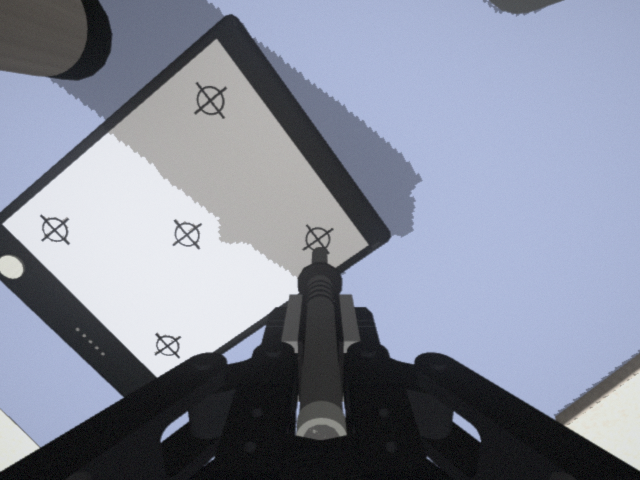

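The stylus tip points at cross 3, at (317,238). I press down 19.5 mm.

carry_out(
  deltas="0 0.5 -0.8 6 0; 0 0.5 -0.8 11 0; 0 0.5 -0.8 14.5 0; 0 0.5 -0.8 16 0; 0 0.5 -0.8 17.5 0; 0 0.5 -0.8 19 0; 0 0.5 -0.8 19.5 0; 0 0.5 -0.8 19.5 0",
)

```text
time: 19.7
eef_pos: [570.0, 239.8, 93.6]
orientation: [-0.809, -3.032, -0.007]
wrist_force: [-0.8, -0.5, 0.6]
opening: 0.126
```

carry_out(
  deltas="0 0 0 0 0; 0 0 0 0 0; 0 0 0 0 0; 0 0 0 0 0",
)

```text
time: 20.1
eef_pos: [570.0, 239.8, 93.7]
orientation: [-0.809, -3.032, -0.007]
wrist_force: [-0.1, -0.6, 1.1]
opening: 0.122
```

```bash
python3 press.py 2
```

```text
Fz [1.11 1.3  0.24 0.98 1.34] 1.0
t 20.35 pos [570.  239.8  93.7] jaw 60.1 tilt [-0.002  0.005] j7 0.65 open 0.129 F [-1.5 -0.3  0.9]
delta [ 0.2  0.2 -3.3] yaw 0
t 20.35 pos [570.  239.8  93.7] jaw 60.1 tilt [-0.002  0.005] j7 0.65 open 0.129 F [-1.5 -0.3  0.9]
delta [ -76.5 -104.6  -19.1] yaw 0.1
```

View pics/p3.png

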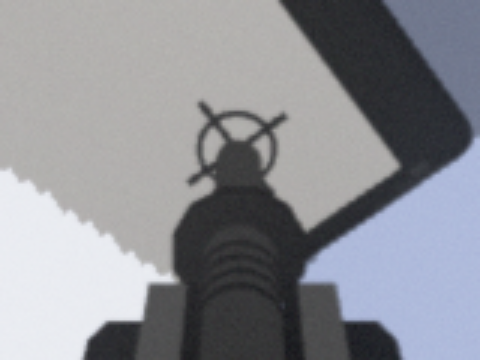

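Tip inside ring 3. On to cross 4.

carry_out(
  deltas="0 0 0 -8 0; 0 0 0 -16 0; 0 -10 -14 -19 0; 0 -26 -36 -19 0; 0 -45 -62 -19 0; 0 -64 -88 -19 0; 0 -75 -103 -19 0; 0 -76.5 -104.5 -19 0",
)

```text
time: 21.15
eef_pos: [584.9, 106.2, 112.5]
orientation: [-0.817, -3.031, -0.006]
wrist_force: [-0.1, -0.8, -0.2]
opening: 0.129
```

carry_out(
  deltas="0 0 0 0 0; 0 0 0 0 0; 0 0 0 0 0",
)

```text
time: 21.45
eef_pos: [584.8, 107.3, 112.6]
orientation: [-0.815, -3.032, -0.006]
wrist_force: [0.3, 0.1, -0.4]
opening: 0.124
```

```bash
python3 chk.py 3 w15
```

```text
tip px [318.01991762 251.69523137] crosses [(215, 100), (405, -56), (502, 112), (322, 240), (359, 106)]
t 21.5 pos [584.7 107.4 112.5] jaw 59.9 tilt [-0.001  0.004] j7 0.87 open 0.131 F [-0.9 -0.2 -0.3]
delta [ 2.1  2.7 15.5] yaw 0
```

View pics/w15.png

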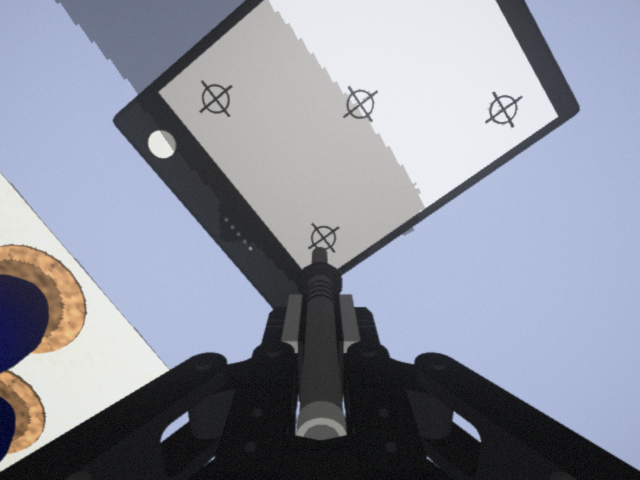

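Cross 4 is at (323,238). The tool is about 3 mm short, so I correct that while pressing.

carry_out(
  deltas="0 2 2.5 4 0; 0 2 2.5 10 0; 0 2 2.5 13.5 0; 0 2 2.5 15 0; 0 2 2.5 16.5 0; 0 2 2.5 18 0; 0 2 2.5 19 0; 0 2 2.5 19 0",
)

```text
time: 22.3
eef_pos: [584.3, 110.5, 93.6]
orientation: [-0.815, -3.032, -0.006]
wrist_force: [-0.0, 0.1, 0.7]
opening: 0.128
```

carry_out(
  deltas="0 0 0 0 0; 0 0 0 0 0; 0 0 0 0 0; 0 0 0 0 0",
)

```text
time: 22.7
eef_pos: [584.3, 110.5, 93.7]
orientation: [-0.815, -3.032, -0.006]
wrist_force: [-1.4, -1.2, 1.6]
opening: 0.13
```

```bash
python3 press.py 3
```

```text
Fz [1.58 1.21 0.56 0.97 0.87] 1.04
t 22.95 pos [584.3 110.5  93.6] jaw 59.9 tilt [-0.001  0.004] j7 0.87 open 0.13 F [-0.6  0.   0.1]
delta [ 0.2  0.3 -3.4] yaw 0
t 22.95 pos [584.3 110.5  93.6] jaw 59.9 tilt [-0.001  0.004] j7 0.87 open 0.13 F [-0.6  0.   0.1]
delta [ 80.7  21.7 -18.1] yaw -0.1
```

View pics/p4.png

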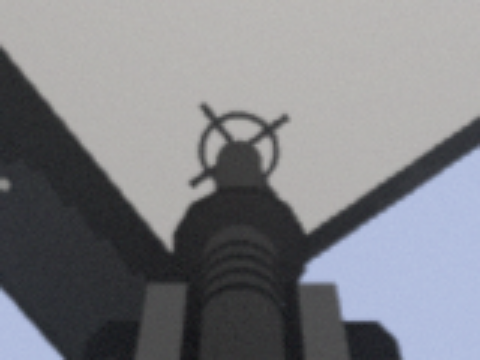

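Tip inside ring 4. On to the centre.

carry_out(
  deltas="0 0 0 -8 0; 0 0 0 -16 0; 0 10 3 -19 0; 0 30 8 -19 0; 0 52 14 -19 0; 0 71 19 -19 0; 0 79 21.5 -19 0; 0 80.5 21.5 -19 0",
)

```text
time: 23.75
eef_pos: [524.8, 170.7, 113.3]
orientation: [-0.812, -3.033, -0.007]
wrist_force: [-0.5, -0.2, 0.2]
opening: 0.127
```

carry_out(
  deltas="0 0 0 0 0; 0 0 0 0 0; 0 0 0 0 0",
)

```text
time: 24.05
eef_pos: [525.3, 169.9, 113.2]
orientation: [-0.814, -3.033, -0.007]
wrist_force: [0.3, -0.9, -1.2]
opening: 0.126
```

```bash
python3 chk.py 4 w16
```

```text
tip px [317.95897145 251.65729382] crosses [(187, 238), (354, 111), (446, 248), (287, 352), (317, 243)]
t 24.1 pos [525.2 170.  113.2] jaw 60.0 tilt [-0.001  0.005] j7 0.71 open 0.128 F [ 0.3 -0.2  0.4]
delta [-0.4 -0.3 16.2] yaw 0
```

View pics/w16.png

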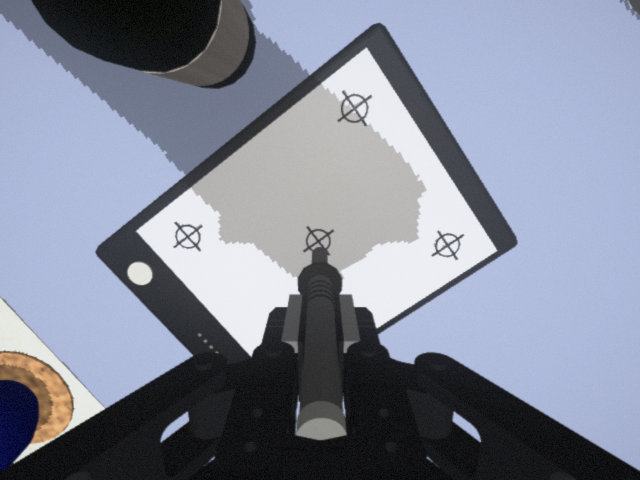

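The tip is aligned with the centre cross, at (318,240).

carry_out(
  deltas="0 -0.5 -0.5 6 0; 0 -0.5 -0.5 11 0; 0 -0.5 -0.5 14.5 0; 0 -0.5 -0.5 16 0; 0 -0.5 -0.5 17.5 0; 0 -0.5 -0.5 19 0; 0 -0.5 -0.5 19.7 0; 0 -0.5 -0.5 19.7 0",
)

```text
time: 24.9
eef_pos: [525.4, 169.4, 93.6]
orientation: [-0.814, -3.033, -0.007]
wrist_force: [-0.8, -0.1, 1.4]
opening: 0.134
```

carry_out(
  deltas="0 0 0 0 0; 0 0 0 0 0; 0 0 0 0 0; 0 0 0 0 0",
)

```text
time: 25.3
eef_pos: [525.5, 169.4, 93.6]
orientation: [-0.814, -3.033, -0.007]
wrist_force: [-0.5, 0.0, 1.6]
opening: 0.128
```

```bash
python3 press.py 4
```

```text
Fz [1.58 1.12 0.6  1.25 0.68] 1.04
t 25.55 pos [525.5 169.4  93.6] jaw 60.0 tilt [-0.     0.005] j7 0.72 open 0.122 F [-0.2 -0.2  1.4]
delta [ 0.2  0.2 -3.4] yaw 0
```

View pics/p5.png

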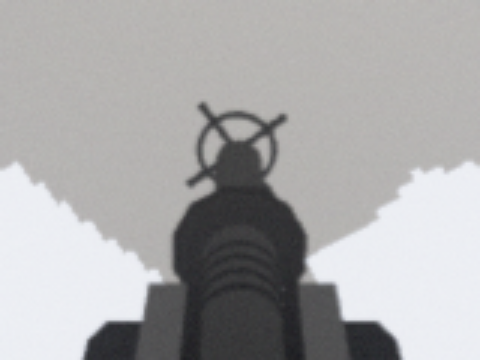

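All five are pressed. I lift and return to the stand.

carry_out(
  deltas="0 0 0 -8 0; 0 0 0 -25 0; 0 0 0 -55 0; 0 0 0 -85 0; 0 0 0 -105 0; 0 0 0 -111 0",
)

```text
time: 26.15
eef_pos: [526.6, 169.3, 207.4]
orientation: [0.814, 3.033, 0.011]
wrist_force: [0.5, 0.3, -1.6]
opening: 0.126
```

```bash
python3 -c "
from h import *
go(505,-423,204,60)"
```

```text
t 26.15 pos [526.6 169.3 207.4] jaw 60.0 tilt [0.003 0.007] j7 0.69 open 0.126 F [ 0.5  0.3 -1.6]
delta [-2.779e+02 -5.235e+02 -5.000e-01] yaw -0.0
```

carry_out(
  deltas="0 -10 -19 0 0; 0 -28 -53 0 0; 0 -48 -91 0 0; 0 -69 -131 0 0; 0 -90 -171 0 0; 0 -112 -211 0 0; 0 -133 -251 0 0; 0 -154 -291 0 0",
)

```text
time: 26.95
eef_pos: [513.5, -161.4, 204.7]
orientation: [0.814, 3.033, 0.011]
wrist_force: [0.7, -0.1, -1.1]
opening: 0.126
```

```bash
python3 -c "
from h import *
go(505,-423,204,60)"
```

```text
t 26.95 pos [ 513.5 -161.4  204.7] jaw 60.0 tilt [0.003 0.007] j7 1.34 open 0.126 F [ 0.7 -0.1 -1.1]
delta [-123.6 -230.8   -1.1] yaw -0.0
```

carry_out(
  deltas="0 -21 -39 0 0; 0 -42 -79 0 0; 0 -63 -119 0 0; 0 -84 -157 0 0; 0 -103 -193 0 0; 0 -116 -217 0 0; 0 -122 -228 0 0; 0 -123.5 -231 0 0",
)

```text
time: 27.75
eef_pos: [504.1, -424.0, 202.0]
orientation: [-0.817, -3.033, -0.011]
wrist_force: [-0.8, -0.7, 0.3]
opening: 0.13
```

carry_out(
  deltas="0 0 0 0 0; 0 0 0 0 0; 0 0 0 0 0; 0 0 0 0 0",
)

```text
time: 28.15
eef_pos: [504.7, -423.0, 202.1]
orientation: [-0.814, -3.034, -0.012]
wrist_force: [0.6, -0.3, -0.3]
opening: 0.125
```

```bash
python3 - <<'E'
from h import *
go(505,-422.8,150,60)
im=robot.get_image("wrist");cv2.imwrite("pics/w17.png",im["pixels"])
go(505,-422.8,150,60)
E
```

```text
t 28.15 pos [ 504.7 -423.   202.1] jaw 59.9 tilt [0.002 0.007] j7 1.87 open 0.125 F [ 0.6 -0.3 -0.3]
delta [-0.3 -0.  52.1] yaw -0.1
t 28.2 pos [ 504.5 -423.3  202.2] jaw 59.9 tilt [0.002 0.007] j7 1.87 open 0.126 F [-0.7 -0.3 -0.3]
delta [-0.3  0.3 52.2] yaw -0.1
```

View pics/w17.png

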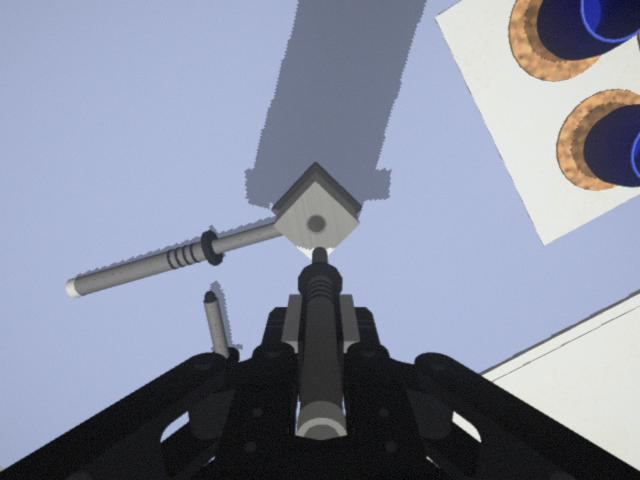

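carry_out(
  deltas="0 0 -0.3 20 0; 0 0 -0.3 38 0; 0 0 -0.3 48 0; 0 0 -0.3 53 0; 0 0 -0.3 53 0; 0 0 -0.3 53 0",
)

```text
time: 28.8
eef_pos: [504.7, -423.4, 149.9]
orientation: [0.815, 3.033, 0.011]
wrist_force: [-0.3, -0.1, 0.0]
opening: 0.127
```

```bash
python3 - <<'E'
from h import *
go(504.4,-423.3,94,60)
s=robot.read_state();im=robot.get_image("wrist");T=wristT(im,s)
cv2.imwrite("pics/w18.png",cv2.resize(im["pixels"][180:320,220:420],None,fx=4,fy=4,interpolation=2))
R=toolR(s)
# predicted px of the tip and of the mouth if TCP were centred
print(proj(im,s["eef_pos"]+R[:,2]*82,T),proj(im,(504.4,-423.3,60),T))
E
```

```text
t 28.8 pos [ 504.7 -423.4  149.9] jaw 59.9 tilt [0.003 0.007] j7 1.88 open 0.127 F [-0.3 -0.1  0. ]
delta [ 0.3 -0.4 55.9] yaw -0.1
[318.48822159 251.3036187 ] [317.44542696 246.76988341]
```

View pics/w18.png

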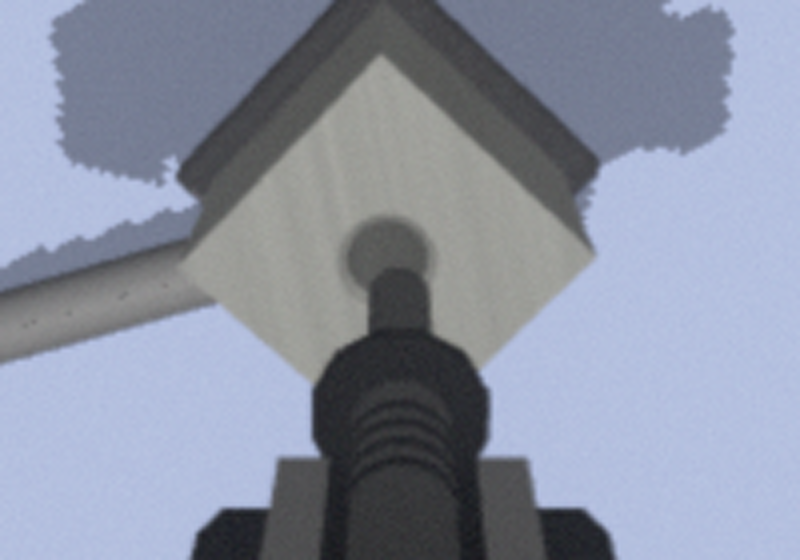

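The hole is at (387,255) in the crop and the tip at (399,270), so the tip needs about −1.4 mm in tool y. I correct that and insert the tip.

carry_out(
  deltas="0 0.4 -1.4 0 0; 0 0.4 -1.4 2 0; 0 0.4 -1.4 6 0; 0 0.4 -1.4 10 0; 0 0.4 -1.4 14 0; 0 0.4 -1.4 16 0; 0 0.4 -1.4 16 0",
)

```text
time: 29.55
eef_pos: [503.6, -424.2, 133.5]
orientation: [0.815, 3.034, 0.011]
wrist_force: [-0.8, -0.4, -0.2]
opening: 0.13
```

```bash
python3 - <<'E'
from h import *
im=robot.get_image("wrist")
cv2.imwrite("pics/w19.png",cv2.resize(im["pixels"][180:320,220:420],None,fx=4,fy=4,interpolation=2))
go(504.4,-423.3,94,60)
E
```

```text
t 29.6 pos [ 503.7 -424.4  133.9] jaw 59.9 tilt [0.002 0.007] j7 1.89 open 0.129 F [-0.7  0.4  0.3]
delta [-0.1  1.  39.9] yaw -0.1
```

View pics/w19.png

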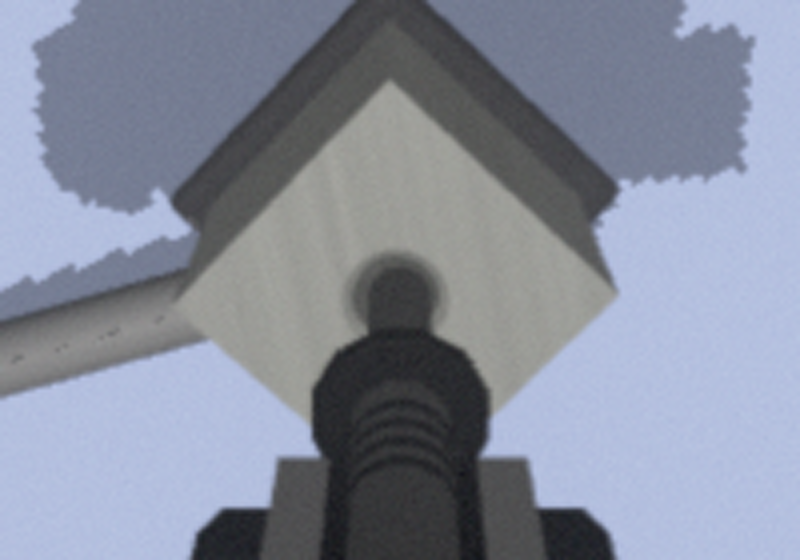

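The tip is in the hole and centred, with free forces near zero. I push home.

carry_out(
  deltas="0 0 -0.3 8 0; 0 0 -0.3 16 0; 0 0 -0.3 24 0; 0 0 -0.3 31 0; 0 0 -0.3 36 0; 0 0 -0.3 38.5 0; 0 0 -0.3 39.5 0; 0 0 -0.3 39.5 0",
)

```text
time: 30.4
eef_pos: [503.7, -424.4, 94.5]
orientation: [0.815, 3.033, 0.011]
wrist_force: [-0.5, 0.4, -0.3]
opening: 0.124
```

```bash
python3 - <<'E'
from h import *
im=robot.get_image("wrist")
cv2.imwrite("pics/w20.png",cv2.resize(im["pixels"][180:320,220:420],None,fx=4,fy=4,interpolation=2))
go(504.4,-423.3,94,60)
E
```

```text
t 30.45 pos [ 503.8 -424.5   94.6] jaw 59.9 tilt [0.003 0.006] j7 1.91 open 0.128 F [0.8 0.1 0.5]
delta [0.1 1.3 0.6] yaw -0.1
```

View pics/w20.png

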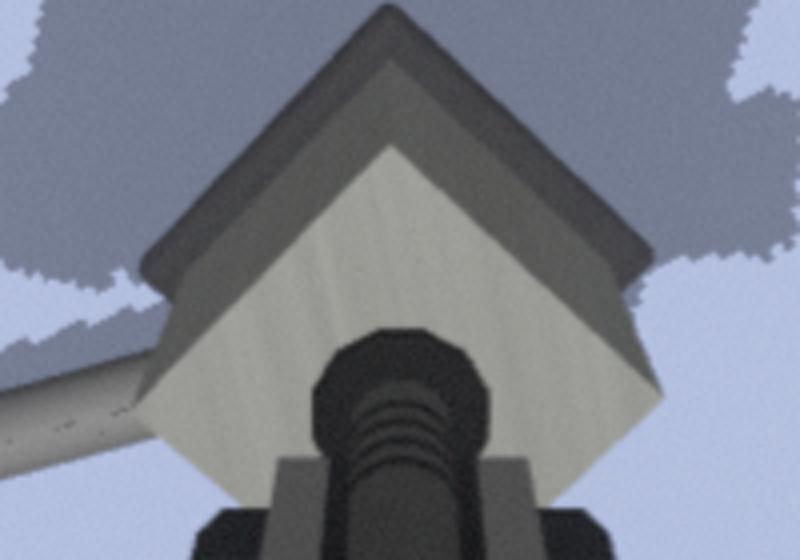

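Nearly seated with no contact yet. I go down another millimetre and then release.

carry_out(
  deltas="0 0 0 0.4 0; 0 0 0 0.8 0; 0 0 0 0.8 0; 0.16 0 0 0.8 0; 0.25 0 0 0.8 0; 0.5 0 0 0.8 0; 1 0 0 0.8 0; 1 0 0 0.8 0",
)

```text
time: 31.25
eef_pos: [503.8, -424.5, 93.8]
orientation: [0.815, 3.033, 0.011]
wrist_force: [-0.9, 0.4, -0.5]
opening: 0.751
```

carry_out(
  deltas="1 0 0 0 0; 1 0 0 0 0; 1 0 0 0 0; 1 0 0 -15 0; 1 0 0 -50 0; 1 0 0 -95 0; 1 0 0 -140 0; 1 0 0 -150 0",
)

```text
time: 32.05
eef_pos: [504.4, -427.3, 251.1]
orientation: [0.814, 3.025, 0.006]
wrist_force: [-0.7, 0.1, -0.2]
opening: 0.997
```

```bash
python3 - <<'E'
from h import *
go(504.4,-423.3,94,60)
im=robot.get_image("wrist");cv2.imwrite("pics/w21.png",im["pixels"])
t=robot.get_image("scene");cv2.imwrite("pics/s21.png",cv2.resize(t["pixels"][120:400,80:480],None,fx=2,fy=2,interpolation=2))
t=robot.get_image("top");cv2.imwrite("pics/t21.png",t["pixels"])
E
```

```text
t 32.05 pos [ 504.4 -427.3  251.1] jaw 59.9 tilt [0.01  0.001] j7 1.86 open 0.997 F [-0.7  0.1 -0.2]
delta [  3.3   2.5 157.1] yaw -0.1
```

View pics/w21.png

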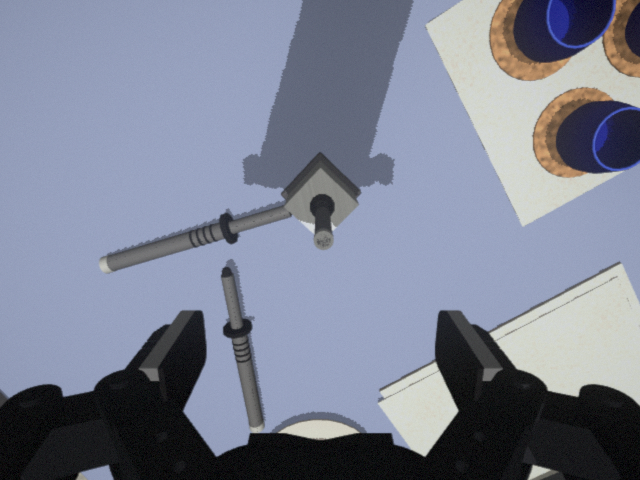

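View pics/s21.png

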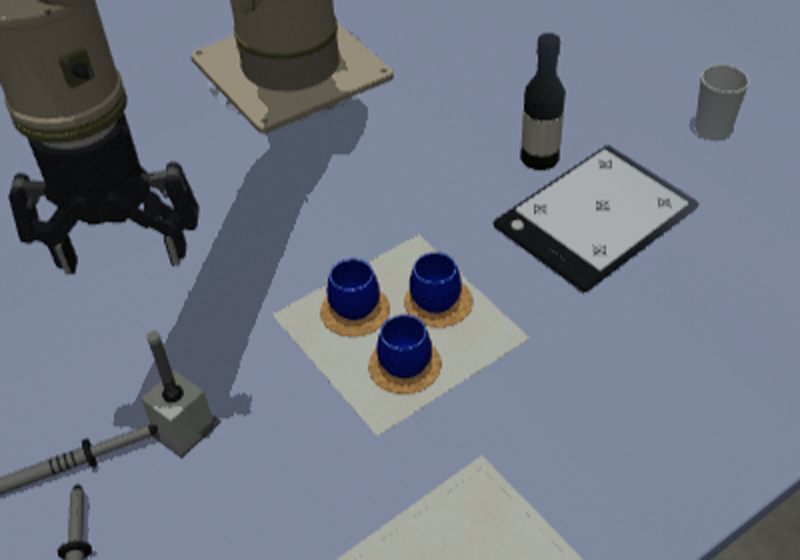

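View pics/t21.png

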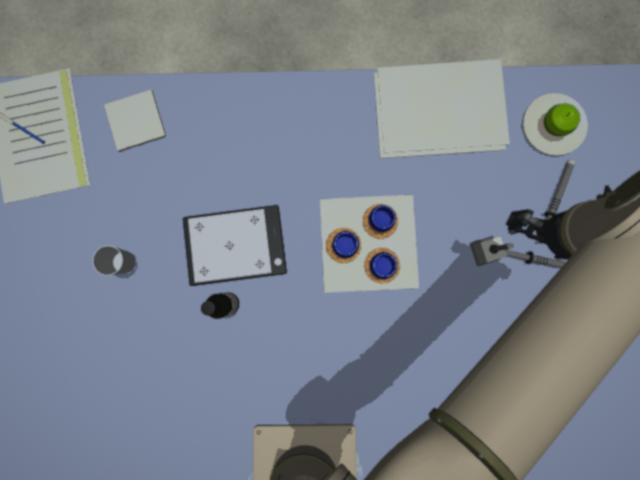

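The stylus is home in the stand with its collar on top, the glass is on its coaster, and the bottle and tumbler have not moved. I let the arm settle and hand in.

carry_out(
  deltas="1 0 0 -10 0; 1 0 0 -10 0; 1 0 0 -10 0; 1 0 0 -10 0; 1 0 0 -10 0",
)

```text
time: 32.7
eef_pos: [503.3, -425.5, 254.0]
orientation: [0.815, 3.032, 0.011]
wrist_force: [0.8, -0.3, -1.2]
opening: 0.998
```

```bash
python3 -c "
from h import *
print(robot.finish_job())"
```

```text
the job is handed in; nothing more can be done
None
```

I moved the stray glass to the empty coaster, pressed the five crosses in order with the stylus, put the stylus back in its stand and handed in at about 33 s. The hand-in gives no verdict, so these are my own checks.

- **Glass:** it stands upright and centred on the coaster in the last pictures. There was a brief contact force of about 11 N as I set it down.
- **Crosses:** close-ups taken during each press show the tip inside the ring. The wrist force averaged about 1.0–1.3 N, but the sensor is noisy: single readings ranged from about 0 to 2.2 N. I held each press for about 0.7 s or more, and the one on cross 1 for well over a second.
- **Stylus:** the stylus in the block was the smallest of the three. The last pictures show it upright with its collar on the stand. I felt no contact force as it seated.
- **Everything else:** the other two glasses, the bottle and the tumbler look unmoved, and the gripper is open and clear.
- **Toppled look-alikes:** the two larger styluses fell over on their own just after the start, before the arm moved. I did not touch them.
- **Calibration differences:** the top and scene cameras disagreed by 2–4 mm along x. The wrist camera also read 1–2 mm off along one tool axis. I corrected for both.

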